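# Hang the L-plate level on the headed pin

## Robot

A 6-joint arm with a two-finger parallel gripper is mounted at the origin on a cart in front of the work surface, level with it; the furniture and walls round the work are solid. World frame = base frame: x ahead of the robot, y to its left, z up, the work surface at z = 0. Lengths are in m, angles in rad, forces in N, time in s.
With the tool pointing down it reaches from about 0.35 to 0.975 m from the base axis. Payload 4.9 kg.
Tool frame: the origin (TCP) lies where the fingers leave the gripper's body, on its centre line; the fingertips stand 73 mm ahead of it and the grasp point (between the pads) lies 54 mm ahead of it; z points along the fingers, y is the direction in which the jaws open and shut (so a half turn about z gives the same grasp; the last joint's range is limited). The gripper opens to 85 mm and grips with 20 to 120 N. Pads are 22 mm wide; open, the fingers measure 114 mm over their backs; the gripper's body (76 mm by 85 mm) begins 54 mm behind the grasp point. The pads swing forward as they close: fully open they stand 13 mm farther back than shut.
Start: joints at [1.027, 0.053, 1.613, -0, 1.476, -0.119], TCP at [0.258, 0.569, 0.304] pointing down, gripper open.
Joint ranges: [-3.01, 3.01], [-1.01, 2.22], [0.06, 2.58], [-1.02, 4.17], [0.09, 2.62], [-3.14, 3.14]. Speed limits (rad/s): [2.57, 2.57, 3.14, 3.14, 3.14, 3.14].

## Interface

Orientations are given as a rotation vector (axis times angle).
In Python, from station import monitor, vision, workorder gives the robot as it stands.
- The arm moves only by the tool arm_command, never from a script. Its argument "rows" is text: rows parted by semicolons, each of 6 numbers parted by spaces: the shift along the world's x, y, z in mm, then the turn, a rotation vector about the world's x, y, z in degrees. In form: tx ty tz wx wy wz; .... A call has 1 to 12 rows; each row is the pose to reach, as a shift and turn from the pose measured when the call began; what a row does not reach only later rows make up. A row lasts 1/8 s, in which the tool goes at most 62.5 mm and 10.7 degrees, less where a joint would pass 70% of its speed; a pose out of reach is approached as far as the arm can. A call with a gripper value outside its range is refused whole. "jaw" is the opening, from 0 (shut) to 1 (fully open), set as the call begins (left out, the last holds). The fingers move at their own pace and stop on an object; "squeeze" is the grip in N (left out, the last holds). Time passes only in rows, so rows that repeat a pose let the fingers close. It gives the time, the measured TCP pose, the force and the opening at its end, in the units of the state.
- monitor.get_obs(): the state, without advancing time (a new reading comes with each control period).
- vision.get_image(name): name is "scene" or "top" or "wrist"; returns a dict with "frame" (384x512x3 uint8, red, green, blue), "vfov" (degrees; the focal length in pixels is half the picture's height over the tangent of half this angle, whatever the lens; pixels are square), "cx", "cy" (the principal point, pixels), "R" (3x3) and "t" (3): a world point X has camera coordinates R X + t; the wrist camera has in their place "T_tool_cam" (4x4, takes a point from camera to tool coordinates, whose origin is the TCP and whose axes are the flange's). Camera axes: x right, y down, z forward; pixel columns grow to the right and rows downward; lengths in m; the calibration is good to about 2 mm. A picture is of the moment at which its call begins: read the wrist's pose just before it. There is no depth.
- workorder.finish_job(): hands the job in, once; it reports no verdict.
The state is a dict: "t": time; "q": joint angles; "dq": joint speeds; "effort": joint torques, N m; "tool_pos": TCP position; "tool_rot": TCP orientation; "contact_force": force on the tool from outside, world axes, zero at the start; "wrist_torque": the same for the moment, N m; "opening": finger opening in m.
Only numpy, scipy, OpenCV 4.12 (cv2) and the standard library are available. Lean on these libraries where they do the work, as an engineer would, in place of code of your own. Each camera call takes 0.05 s, during which the arm holds its last target. There are 200 camera calls.

## Task

Take the L-shaped plate out of its wooden rack and hang it on the headed pin of the steel stand by the one of its five holes that lets it hang level. How far the pin sticks out differs from time to time, so pass the hole over its head and push the plate gently back until you feel it bear on the flange, then let it down onto the narrow neck just behind the head and let go. Do not ram the stand, and leave the other things on the bench where they are.

Things in the scene. Friction and masses are not known exactly. Their poses are not given: they have to be found in the camera images.
- bar_middle (a point): Middle of the bar of the loose L-plate (0.5 kg), which starts upright in the rack. Own x: through the plate; y: along the bar; z: up. Bar: aluminium, 10 mm thick, 120 mm long, 52 mm high; its top edge, 26 mm above this point, can be gripped from above anywhere. Gripped away from its balance point the plate wants to turn in the fingers. The plate has no other parts than bar, leg and foot block.
- foot_middle (a point): Middle of the foot block of the L-plate, at own y = -42 mm, z = -104 mm from bar_middle. The leg, 36 mm wide (own y -60 to -24 mm), goes 100 mm down from the bar's underside: its upper 56 mm are 10 mm aluminium like the bar, its lower 44 mm are this solid steel block, 24 mm thick, 36 mm wide, 44 mm high, 2.8 times as dense as the aluminium.
- hole_a (a point): Centre of the first of five equal round holes, 14 mm in diameter, right through the plate along its x, in one row 36 mm below the bar's top edge, 19 mm apart; this one is nearest the bar's free end, own y = +28 mm from bar_middle, z = -10 mm. Axes as the plate's. Fingertips that reach no more than 22 mm below the top edge stay clear of the stand.
- hole_b (a point): Centre of the second hole, own y = +9 mm.
- hole_c (a point): Centre of the third hole, own y = -10 mm.
- hole_d (a point): Centre of the fourth hole, own y = -29 mm.
- hole_e (a point): Centre of the fifth hole, nearest the leg's outer edge, own y = -48 mm.
- pin_axis (a point): Point on the pin's axis above the middle of the stand's post, 200 mm above the bench. The pin is level and points along own -x (z up). It is clamped in the post, differently far out each time, not measured: its flange face lies 30 to 56 mm in front of this point (own x = -30 to -56 mm). The post is 20 mm square; its top is 6 mm over the axis and only the flange's rim (9 mm above the axis) is higher.
- hanger: The fixed stand with its pin; origin at the centre of its 85 mm square foot on the bench, axes as pin_axis. The pin from the flange forward (to own -x): rigid flange, 18 mm across; neck, 7 mm across and 12.5 mm long; head, 11 mm across and 8 mm long with a bevelled nose. A plate hung on the neck has 2.5 mm of play; let down too far forward it lands on the head. Behind the flange is a 14 mm rod.
- rack: Fixed wooden rack, 80 x 150 mm (own x, y), origin under its centre on the bench. The plate stands in it, axes parallel to the rack's, bar_middle 138 mm above the origin: the bar's free end rests in a slotted post whose cheeks reach 12 mm up the bar, the foot stands between cheeks 16 mm high. About 2 mm of play; the plate comes out straight up, 30 mm frees it.
- oil_bottle: Bystander: small bottle with a pointed red cap, 38 mm across, 104 mm high; origin under its centre.
- screw_jar: Bystander: clear jar of screws with a grey cap, 49 mm across, 58 mm high; origin under its centre.
- tape_roll: Bystander: roll of masking tape lying flat, 100 mm across, 18 mm high; origin under its centre.
- trial_block: Bystander: grey block with three brass pegs, 32 x 56 x 27 mm; origin under its centre.
- caliper: Bystander: caliper lying flat, 64 x 170 x 12 mm; origin under its centre.

How it is judged:
By the outcome, as a careful person would: the job done as asked, in the order asked, and still so for the second after the job is handed in, with the robot touching nothing.
It also fails if it takes over 54 s, if anything falls off the work surface, if the arm or the gripper's body presses on something with over 40 N, if the wrist force passes 120 N, or if a joint passes its speed limit or range.

## Working session

There is one attempt and no reset: what is moved stays moved. The work goes in short steps, Python scripts to look and compute and a tool call to move; the robot and the scene stay as the last step left them, time stands still between calls to the robot, and variables do not carry over. Pictures are saved under pics/ and viewed, about 8 in all and at most 12, crops included, and the job is handed in when it is done.

Besides the shell and the picture viewer there is one more tool, called by a JSON object that holds its "op" and its "data", one argument or row to a line. arm_command: Moves the arm, as the interface text tells. Its arguments: {"type":"object","properties":{"rows":{"type":"string"},"jaw":{"type":"number"},"squeeze":{"type":"number"}},"required":["rows"]}

```bash
mkdir -p pics; cat > h.py <<'E'
import numpy as np, cv2
from scipy.spatial.transform import Rotation as Ro
from station import monitor, vision, workorder
def grab(name, save):
    o=monitor.get_obs(); im=vision.get_image(name)
    cv2.imwrite(f'pics/{save}.png', im['frame'][:,:,::-1])
    h=im['frame'].shape[0]; f=h/2/np.tan(np.radians(im['vfov'])/2)
    if name=='wrist':
        T=np.eye(4); T[:3,:3]=Ro.from_rotvec(o['tool_rot']).as_matrix(); T[:3,3]=o['tool_pos']
        W=T@np.array(im['T_tool_cam']); R=W[:3,:3].T; t=-R@W[:3,3]
    else: R=np.array(im['R']); t=np.array(im['t'])
    np.savez(f'pics/{save}.npz',f=f,c=[im['cx'],im['cy']],R=R,t=t)
    return im['frame']
class Cam:
    def __init__(s,n): d=np.load(f'pics/{n}.npz'); s.f,s.c,s.R,s.t=float(d['f']),d['c'],d['R'],d['t']; s.o=-s.R.T@s.t
    def ray(s,u,v): d=s.R.T@np.array([(u-s.c[0])/s.f,(v-s.c[1])/s.f,1]); return d/np.linalg.norm(d)
    def onz(s,u,v,z): d=s.ray(u,v); return s.o+d*(z-s.o[2])/d[2]
    def proj(s,X): p=s.R@np.asarray(X)+s.t; return s.c+s.f*p[:2]/p[2]
def tri(*obs):
    A=0;b=0
    for c,u,v in obs:
        d=c.ray(u,v); P=np.eye(3)-np.outer(d,d); A=A+P; b=b+P@c.o
    return np.linalg.solve(A,b)
E
python3 - <<'E'
from h import *
print(monitor.get_obs())
for n in('scene','top','wrist'): grab(n,n+'0'); c=Cam(n+'0'); print(n,c.f,c.c,c.o.round(3),c.R.round(2).tolist())
a=cv2.imread('pics/scene0.png');b=cv2.imread('pics/top0.png')
E
```

```text
{'t': 0.0, 'q': array([ 1.02697234e+00,  5.33500728e-02,  1.61429617e+00, -1.79662312e-05,
        1.47599382e+00, -1.19008611e-01]), 'dq': array([-0.00057124,  0.00128296, -0.00202018, -0.00126344,  0.00028117,
        0.00131146]), 'effort': array([-7.11772336e-04, -3.93674898e+01, -3.70174992e+01, -2.16564149e-04,
        7.06241568e-03,  1.18160193e-05]), 'tool_pos': array([0.25735573, 0.56903377, 0.30266578]), 'tool_rot': array([-6.62152164e-01, -3.07035348e+00,  3.04955469e-03]), 'contact_force': array([-0.08130725, -0.04385642, -0.23149701]), 'wrist_torque': array([ 0.03377659, -0.04438713, -0.0374948 ]), 'opening': 0.08527976823241723}
scene 421.97058254517043 [255.63752177 183.89690709] [-0.219  0.698  0.49 ] [[-0.48, -0.88, 0.0], [-0.37, 0.2, -0.91], [0.8, -0.44, -0.42]]
top 348.77828744049987 [259.0289093  194.81787738] [0.372 0.31  0.983] [[0.02, -1.0, -0.03], [-1.0, -0.02, -0.09], [0.09, 0.03, -1.0]]
wrist 339.8152069766247 [258.66347471 191.63375845] [0.19  0.6   0.373] [[0.41, 0.91, -0.0], [0.87, -0.39, 0.29], [0.27, -0.12, -0.96]]
```

View pics/scene0.png

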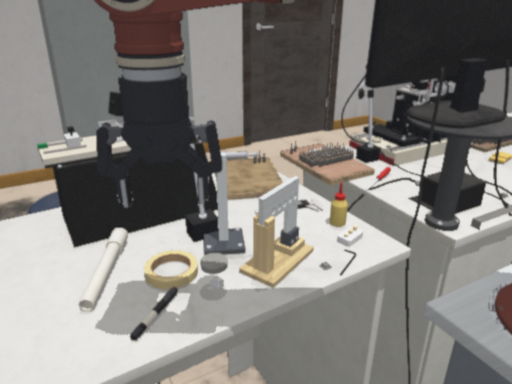

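View pics/top0.png

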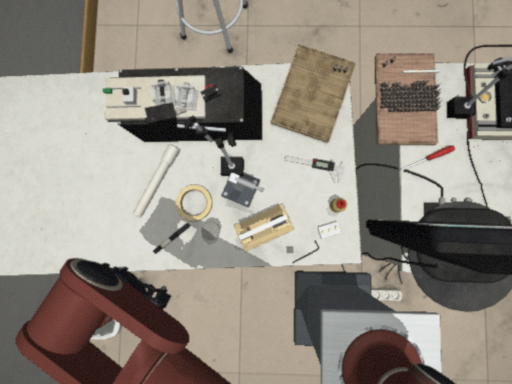

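```bash
python3 - <<'E'
from h import *
a=cv2.imread('pics/scene0.png')[130:290,190:370];b=cv2.imread('pics/top0.png')[140:260,180:360]
a=cv2.resize(a,None,fx=3.3,fy=3.3,interpolation=cv2.INTER_CUBIC)[:, :]
b=cv2.resize(b,(800-0,533),interpolation=cv2.INTER_CUBIC)
cv2.imwrite('pics/ca.png',a); cv2.imwrite('pics/cb.png',b)
t=Cam('top0')
for p in [(241,188),(263,227)]: print(t.onz(*p,0),t.onz(*p,.16))
E
```

```text
[0.48343145 0.3888934  0.        ] [0.46536717 0.37604253 0.16      ]
[0.37443409 0.32425427 0.        ] [0.37411489 0.32192684 0.16      ]
```

View pics/ca.png

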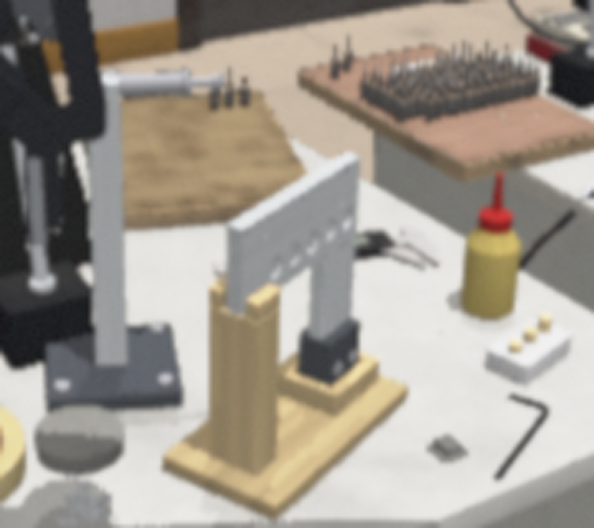

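View pics/cb.png

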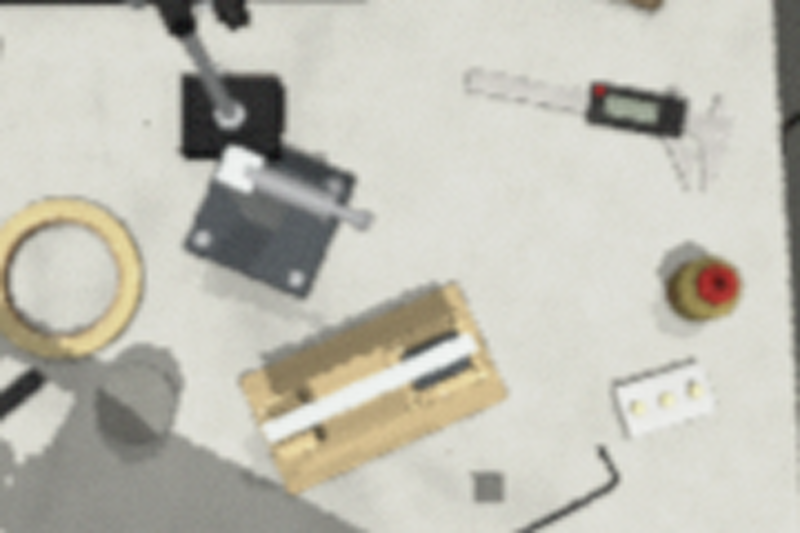

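```bash
python3 - <<'E'
from h import *
t=Cam('top0'); s=Cam('scene0')
P=lambda u,v:(180+u/800*180,140+v/533*120)
Q=lambda u,v:(190+u/3.3,130+v/3.3)
yaw=lambda d:np.degrees(np.arctan2(d[1],d[0]))
fe=t.onz(*P(268,434),.164); le=t.onz(*P(473,345),.164)
print('plate',fe,le,np.linalg.norm(fe-le),'yawx',yaw(fe-le)-90,'mid',(fe+le)/2)
po=t.onz(*P(241,168),.206); tip=t.onz(*P(366,217),.2)
print('post',po,'tip',tip,'yaw',yaw(po-tip),np.linalg.norm((po-tip)[:2]))
print('tip tri',tri((t,*P(366,217)),(s,*Q(226,82))), 'post tri',tri((t,*P(241,168)),(s,*Q(112,80))))
y=np.radians(yaw(fe-le)); print('hole_d top',(fe+le)/2-.029*np.array([np.cos(y),np.sin(y),0]))
print('rodbase',t.onz(*P(228,112),.04)); print('rod top cand', [t.onz(195,125,z).round(3) for z in(.2,.3,.4)])
o=monitor.get_obs(); print(Ro.from_rotvec(o['tool_rot']).as_matrix().round(3),o['tool_pos'])
E
```

```text
plate [0.34811535 0.37437461 0.164     ] [0.39695991 0.26749938 0.164     ] 0.11750789343319067 yawx 24.56154479798353 mid [0.37253763 0.32093699 0.164     ]
post [0.48296201 0.38822029 0.206     ] tip [0.45976299 0.32449343 0.2       ] yaw 69.9965556574062 0.06781820024373429
tip tri [0.45880148 0.32270274 0.19883215] post tri [0.48213779 0.3863177  0.20380202]
hole_d top [0.38459207 0.29456105 0.164     ]
rodbase [0.54133419 0.41394278 0.04      ]
rod top cand [array([0.605, 0.483, 0.2  ]), array([0.576, 0.461, 0.3  ]), array([0.546, 0.439, 0.4  ])]
[[-0.911  0.412 -0.001]
 [ 0.412  0.911 -0.001]
 [ 0.    -0.002 -1.   ]] [0.25737588 0.56913034 0.30296229]
```

{"op": "arm_command", "data": {
  "rows": "10 -25 10 0 0 -5; 28 -62 18 0 0 -11; 48 -106 25 0 0 -18; 68 -150 25 0 0 -25; 88 -194 25 0 0 -31; 106 -232 25 0 0 -36; 120 -260 25 0 0 -39; 127 -274 25 0 0 -41; 127 -274 25 0 0 -41; 127 -274 25 0 0 -41",
  "jaw": 1
}}

```text
t: 1.4
tool_pos: [0.3841, 0.2958, 0.3278]
tool_rot: [-1.693, -2.644, 0.002]
contact_force: [0.1, 0.2, 1.0]
opening: 0.0852
```

```bash
python3 - <<'E'
from h import *
o=monitor.get_obs(); print(o['t'],o['tool_pos'],o['dq'].round(3),o['contact_force'])
a=grab('wrist','w1'); a=cv2.resize(a[:,:,::-1],(800,600),interpolation=cv2.INTER_CUBIC); cv2.imwrite('pics/w1b.png',a)
E
```

```text
1.4 [0.38405643 0.29581132 0.32780456] [ 0.008  0.003 -0.002 -0.003  0.001  0.001] [0.11141477 0.16061826 1.02906586]
```

View pics/w1b.png

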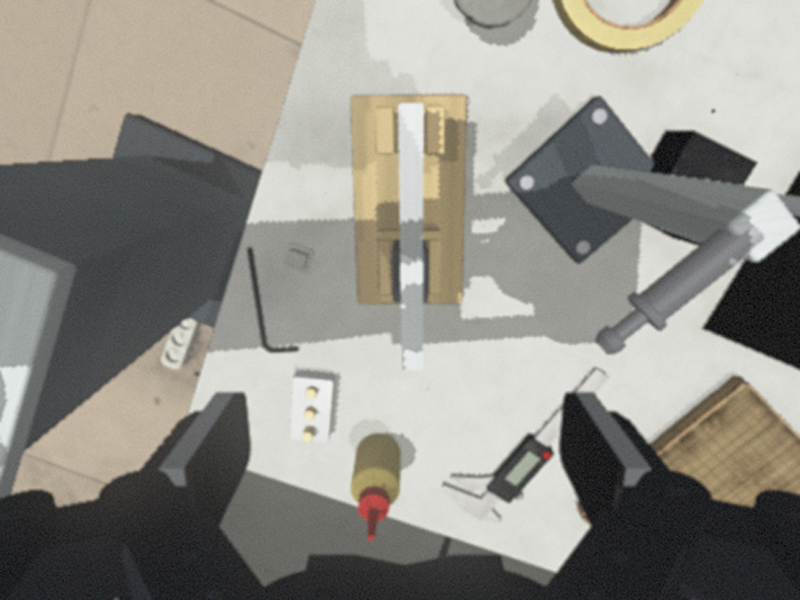

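```bash
python3 - <<'E'
from h import *
w=Cam('w1'); t=Cam('top0'); s=Cam('scene0'); k=.64
P=lambda u,v:(180+u/800*180,140+v/533*120)
Q=lambda u,v:(190+u/3.3,130+v/3.3)
yaw=lambda d:np.degrees(np.arctan2(d[1],d[0]))
fe=w.onz(411*k,103*k,.164); le=w.onz(413*k,367*k,.164)
print('cam',w.o,'plate',fe,le,np.linalg.norm(fe-le),'yawx',yaw(fe-le)-90,'mid',(fe+le)/2)
# centre-line fit of bright top
g=cv2.imread('pics/w1.png'); 
g=cv2.cvtColor(g,cv2.COLOR_BGR2GRAY)
d=(le-fe)/np.linalg.norm(le-fe); print('hole_d top',(fe+le)/2+.029*d)
for n,(u,v) in dict(tip=(606,343),neckfront=(616,332),flange=(649,309),post=(765,225),rodmid=(705,265)).items(): print(n,w.onz(u*k,v*k,.206 if n=='post' else .2))
print('tip2',t.onz(*P(366,217),.2),tri((t,*P(366,217)),(w,606*k,343*k),(s,*Q(226,82))))
a,b=w.onz(608*k,340*k,.2),w.onz(735*k,244*k,.2); print('pin yaw',yaw((b-a)))
c=g[205:230,375:500] 
c=cv2.resize(cv2.imread('pics/w1.png')[130:235,370:512],None,fx=5,fy=5,interpolation=cv2.INTER_CUBIC)
c2=cv2.resize(cv2.imread('pics/w1.png')[55:245,225:305],None,fx=2.76,fy=2.76,interpolation=cv2.INTER_CUBIC)[:525]
c2=cv2.copyMakeBorder(c2,0,525-c2.shape[0],0,0,cv2.BORDER_CONSTANT)
c=cv2.resize(c,(570,421)); c=cv2.copyMakeBorder(c,0,525-421,0,0,cv2.BORDER_CONSTANT)
cv2.imwrite('pics/w1c.png',np.hstack([c,c2])); print(c.shape,c2.shape)
E
```

```text
cam [0.35326863 0.36388937 0.39839332] plate [0.35014119 0.37746233 0.164     ] [0.40132918 0.26991405 0.164     ] 0.11910853743862505 yawx 25.452283619802543 mid [0.37573518 0.32368819 0.164     ]
hole_d top [0.3881982  0.29750283 0.164     ]
tip [0.45973749 0.3262315  0.2       ]
neckfront [0.46091116 0.33194567 0.2       ]
flange [0.46762971 0.34564908 0.2       ]
post [0.48507144 0.39118388 0.206     ]
rodmid [0.47751699 0.36972976 0.2       ]
tip2 [0.45976299 0.32449343 0.2       ] [0.45920087 0.32386058 0.19898124]
pin yaw 66.4396093509315
(525, 570, 3) (525, 221, 3)
```

View pics/w1c.png

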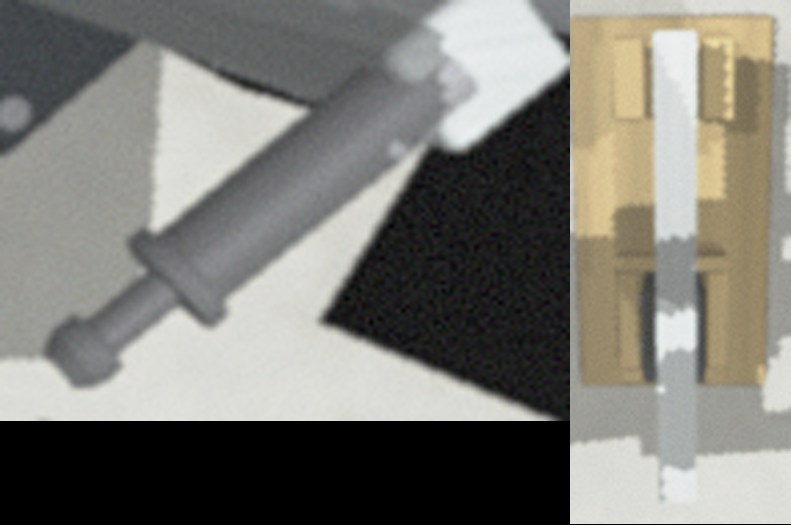

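{"op": "arm_command", "data": {
  "rows": "2 1 -20 0 0 0.5; 4 1.7 -50 0 0 0.5; 4 1.7 -80 0 0 0.5; 4 1.7 -98 0 0 0.5; 4 1.7 -106 0 0 0.5; 4 1.7 -109 0 0 0.5; 4 1.7 -109 0 0 0.5"
}}

```text
t: 2.33
tool_pos: [0.3884, 0.2979, 0.2197]
tool_rot: [-1.682, -2.653, -0.0]
contact_force: [-0.5, 0.2, 0.5]
opening: 0.0852
```

```bash
python3 - <<'E'
from h import *
o=monitor.get_obs(); print(o['t'],o['tool_pos'],o['tool_rot'],o['contact_force'])
a=grab('wrist','w2')
E
```

```text
2.325 [0.38842206 0.29789656 0.21968038] [-1.68157360e+00 -2.65274261e+00 -5.55278111e-05] [-0.50885056  0.15036599  0.46074151]
```

View pics/w2.png

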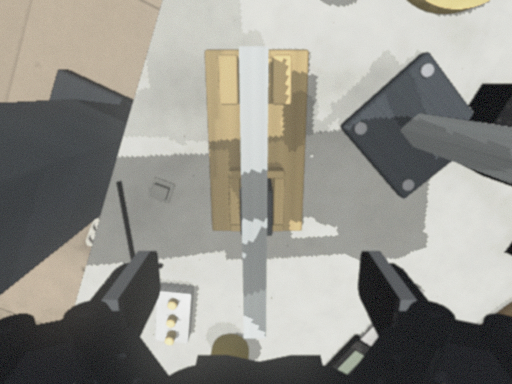

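```bash
python3 - <<'E'
from h import *
w=Cam('w2'); o=monitor.get_obs(); T=Ro.from_rotvec(o['tool_rot']).as_matrix()
fe=w.onz(253.5,46,.164); le=w.onz(255.5,336,.164)
for p in (fe,le,w.onz(254,180,.164)): print(p,(T.T@(p-o['tool_pos'])*1000).round(1))
print(np.linalg.norm(fe-le), np.degrees(np.arctan2(*(fe-le)[1::-1]))-90)
E
```

```text
[0.34960713 0.37741821 0.164     ] [88.5 -1.2 56. ]
[0.40108849 0.26936456 0.164     ] [-31.2  -0.8  55.9]
[0.36994874 0.33434432 0.164     ] [40.8 -1.2 55.9]
0.11969094724675704 25.47512003465785
```

{"op": "arm_command", "data": {
  "rows": "-1 -0.5 -1 0 0 0; -1 -0.5 -1 0 0 0; -1 -0.5 -1 0 0 0; -1 -0.5 -1 0 0 0; -1 -0.5 -1 0 0 0; -1 -0.5 -1 0 0 0; -1 -0.5 -1 0 0 0; -1 -0.5 -1 0 0 0",
  "jaw": 0,
  "squeeze": 60
}}

```text
t: 3.38
tool_pos: [0.3875, 0.2974, 0.2191]
tool_rot: [-1.682, -2.653, -0.001]
contact_force: [-0.6, -0.8, 3.2]
opening: 0.0086
```

{"op": "arm_command", "data": {
  "rows": "0 0 4 0 0 0; 0 0 14 0 0 0; 0 0 28 0 0 0; 0 0 44 0 0 0; 0 0 60 0 0 0; 0 0 70 0 0 0; 0 0 75 0 0 0; 0 0 75 0 0 0; 0 0 75 0 0 0"
}}

```text
t: 4.5
tool_pos: [0.3873, 0.2973, 0.2934]
tool_rot: [-1.681, -2.652, 0.001]
contact_force: [-0.5, 0.6, -6.5]
opening: 0.0085
```

```bash
python3 - <<'E'
from h import *
o=monitor.get_obs(); print(o['t'],o['tool_pos'],o['tool_rot'],o['contact_force'],o['wrist_torque'])
a=grab('wrist','w3'); b=grab('scene','s3')
c=np.hstack([a[:,:,::-1][:, 100:512],cv2.resize(b[100:290,190:370,::-1],(364,384),interpolation=cv2.INTER_CUBIC)]); cv2.imwrite('pics/c3.png',c)
E
```

```text
4.5 [0.38727809 0.29725685 0.29335133] [-1.68145181e+00 -2.65239790e+00  1.27911800e-03] [-0.54124605  0.61926179 -6.53539885] [-0.02562894  0.0136693  -0.01034404]
```

View pics/c3.png

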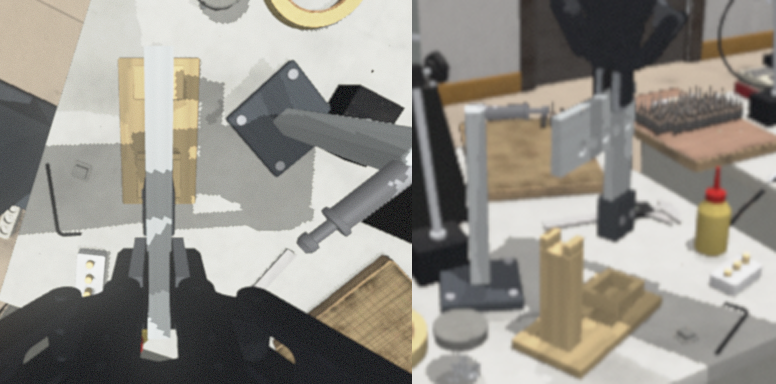

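```bash
python3 - <<'E'
from h import *
yaw=lambda d:np.degrees(np.arctan2(d[1],d[0]))
for n,L in (('w1',[(507*.64,180*.64),(598*.64,97*.64),(580*.64,262*.64)]),('w3',[(328,121),(393,61),(377,175)]),('w2',[(342,127),(427,53),(404,197)])):
    w=Cam(n); g=cv2.cvtColor(cv2.imread(f'pics/{n}.png'),cv2.COLOR_BGR2GRAY)
    p=cv2.cornerSubPix(g,np.float32(L).reshape(-1,1,2),(4,4),(-1,-1),(3,50,.01)).reshape(-1,2)
    X=[w.onz(*q,.012) for q in p]
    print(n,p.tolist(),'edges',yaw(X[1]-X[0]),yaw(X[2]-X[0])+90,[np.linalg.norm(X[i]-X[0]).round(4) for i in(1,2)],'centre',((X[1]+X[2])/2).round(4))
# rod: line fit of edges of rod/neck in w3 via gray-purple mask
for n,box in (('w1',(395,150,470,225)),('w3',(395,150,512,255))):
    w=Cam(n); im=cv2.imread(f'pics/{n}.png').astype(int); x0,y0,x1,y1=box
    c=im[y0:y1,x0:x1]; print(n,c[ (215-y0) if n=='w1' else (240-y0), ::6].tolist())
E
```

```text
w1 [[322.1413879394531, 114.96807098388672], [383.7105407714844, 60.86304473876953], [369.61669921875, 168.67193603515625]] edges 66.82087723606118 68.55418986804278 [np.float64(0.0841), np.float64(0.0848)] centre [0.4854 0.3905 0.012 ]
w3 [[324.3101501464844, 118.06438446044922], [393.2208251953125, 59.40303039550781], [376.22235107421875, 176.9332275390625]] edges 66.51703202189998 68.99915944625013 [np.float64(0.0845), np.float64(0.0854)] centre [0.4856 0.3906 0.012 ]
w2 [[339.9070129394531, 125.49422454833984], [428.27978515625, 51.66615676879883], [403.6755676269531, 198.34364318847656]] edges 66.4666083072818 69.04179524689778 [np.float64(0.0842), np.float64(0.0858)] centre [0.486  0.3909 0.012 ]
w1 [[122, 118, 116], [141, 136, 136], [215, 220, 220], [214, 219, 219], [216, 222, 221], [214, 217, 216], [212, 218, 217], [214, 218, 218], [211, 216, 217], [212, 215, 217], [211, 215, 217], [140, 145, 145], [29, 27, 25]]
w3 [[221, 225, 225], [99, 96, 97], [127, 124, 122], [131, 129, 128], [134, 128, 127], [224, 229, 228], [223, 227, 227], [223, 228, 227], [224, 229, 229], [225, 231, 230], [223, 228, 227], [225, 229, 229], [225, 230, 229], [224, 228, 227], [220, 225, 225], [224, 228, 227], [218, 224, 224], [222, 226, 226], [153, 161, 160], [18, 22, 23]]
```

{"op": "arm_command", "data": {
  "rows": "0 0 0 0 0 6; 0 0 0 0 0 15; 0 0 0 0 0 24; 0 0 0 0 0 33; 5 0 0 0 0 40; 16 0.4 0 0 0 42.75; 30 0.7 0 0 0 42.75; 44 1 0 0 0 42.75; 55 1.2 0 0 0 42.75; 60.7 1.4 0 0 0 42.75; 60.7 1.4 0 0 0 42.75; 60.7 1.4 0 0 0 42.75"
}}

```text
t: 6.1
tool_pos: [0.4477, 0.2987, 0.2932]
tool_rot: [-0.599, -3.083, 0.002]
contact_force: [-0.7, -0.7, -5.9]
opening: 0.0084
```

```bash
python3 - <<'E'
from h import *
o=monitor.get_obs(); print(o['t'],o['tool_pos'],o['tool_rot'],o['contact_force'],o['wrist_torque'])
a=grab('wrist','w4'); b=grab('scene','s4'); d=grab('top','t4')
c=np.vstack([cv2.resize(a[:,:,::-1],(800,600),interpolation=cv2.INTER_CUBIC)]); cv2.imwrite('pics/c4.png',c)
E
```

```text
6.1 [0.44773551 0.29868074 0.29320504] [-5.98841135e-01 -3.08273311e+00  2.14907613e-03] [-0.65844061 -0.73418881 -5.94061243] [-0.02462994  0.02594804 -0.05522956]
```

View pics/c4.png

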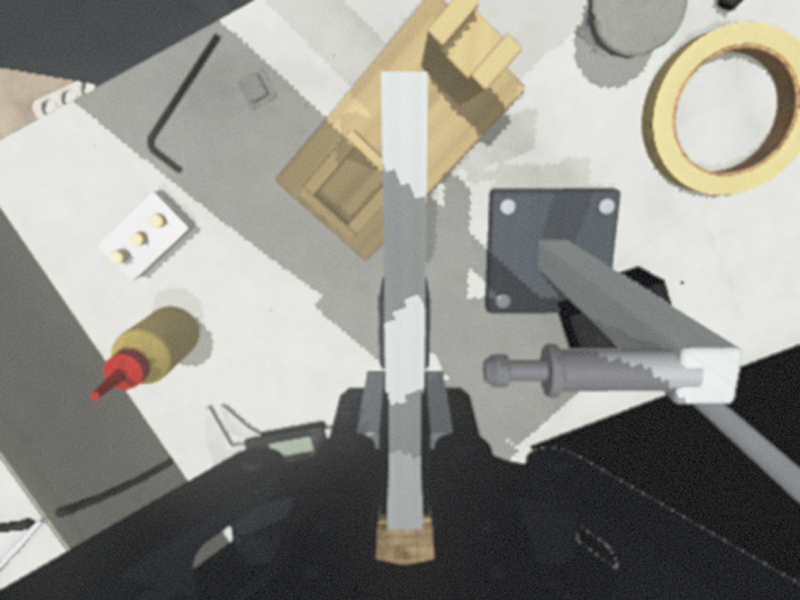

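```bash
python3 - <<'E'
from h import *
w=Cam('w4'); d=np.load('pics/w4.npz'); o=monitor.get_obs(); T=Ro.from_rotvec(o['tool_rot']).as_matrix(); k=.64
loc=lambda p:(T.T@(p-o['tool_pos'])*1000).round(2)
zt=o['tool_pos'][2]-.0551
for z in (zt,):
  print('free',loc(w.onz(404*k,72*k,z)),'leg',loc(w.onz(405*k,527*k,z)))
print('left/right face',loc(w.onz(381.5*k,100*k,zt)),loc(w.onz(427*k,100*k,zt)))
for n,(u,v) in dict(nose=(483,370),headc=(497,370),neck=(527,370),flf=(541,370),fl=(553,370),rod=(620,369.5)).items(): print(n,loc(w.onz(u*k,v*k,.2)),w.onz(u*k,v*k,.2).round(4))
print('post',loc(w.onz(707*k,374*k,.206)))
p0=w.onz(497*k,370*k,.2);p1=w.onz(620*k,369.5*k,.2); print(np.degrees(np.arctan2(*(p1-p0)[1::-1])))
yv=T[:,1]; print('tool y yaw',np.degrees(np.arctan2(yv[1],yv[0])),'toolx',T[:,0])
im=cv2.cvtColor(cv2.imread('pics/w4.png'),cv2.COLOR_BGR2GRAY).astype(int)
for x in (318,324,340,352,356,375,395): print(x,im[215:258,x].tolist())
E
```

```text
free [87.75  0.63 55.15] leg [-31.99   0.97  55.08]
left/right face [82.01 -4.36 55.15] [82.01  5.73 55.14]
nose [-0.76 27.22 93.31] [0.4585 0.3236 0.2   ]
headc [-0.76 31.93 93.31] [0.4602 0.328  0.2   ]
neck [-0.75 42.01 93.29] [0.464  0.3373 0.2   ]
flf [-0.74 46.72 93.29] [0.4657 0.3417 0.2   ]
fl [-0.74 50.75 93.28] [0.4672 0.3454 0.2   ]
rod [-0.53 73.24 93.25] [0.4755 0.3664 0.2   ]
post [ 0.65 98.99 87.22]
68.34237105039452
tool y yaw 68.0244730203402 toolx [-9.27343339e-01  3.74211156e-01  5.84465042e-04]
318 [161, 162, 161, 163, 162, 162, 166, 159, 163, 164, 158, 134, 114, 103, 109, 109, 118, 125, 123, 126, 131, 134, 126, 137, 134, 134, 138, 129, 130, 127, 128, 125, 135, 154, 163, 167, 163, 167, 162, 164, 162, 166, 166]
324 [163, 161, 164, 161, 161, 162, 163, 164, 163, 165, 160, 151, 130, 111, 107, 104, 109, 109, 109, 120, 122, 133, 132, 135, 142, 140, 139, 139, 137, 138, 131, 130, 142, 159, 165, 166, 168, 167, 167, 164, 164, 165, 167]
340 [160, 161, 155, 157, 160, 159, 162, 162, 163, 162, 165, 165, 164, 165, 154, 129, 109, 106, 116, 124, 130, 141, 143, 146, 141, 140, 132, 
[... 222 characters left out ...]
4, 99, 103, 107, 109, 113, 116, 136, 152, 158, 161]
356 [154, 155, 155, 157, 155, 132, 113, 101, 100, 104, 106, 108, 112, 112, 118, 120, 126, 129, 130, 137, 141, 139, 140, 141, 142, 142, 139, 141, 136, 141, 140, 139, 141, 138, 134, 132, 130, 129, 122, 139, 153, 161, 158]
375 [55, 54, 58, 58, 58, 56, 54, 81, 99, 99, 96, 102, 107, 112, 115, 118, 121, 125, 127, 125, 132, 138, 138, 142, 143, 141, 141, 140, 140, 133, 137, 133, 129, 121, 135, 177, 221, 227, 227, 229, 228, 227, 226]
395 [109, 110, 111, 108, 113, 114, 106, 106, 108, 114, 121, 131, 143, 140, 130, 118, 119, 121, 131, 130, 136, 137, 136, 143, 144, 140, 140, 135, 136, 133, 136, 134, 125, 121, 145, 196, 223, 227, 229, 227, 226, 226, 226]
```

{"op": "arm_command", "data": {
  "rows": "-0.3 0.1 -1 0 0 0.2; -0.3 0.1 -2 0 0 0.2; 1.6 4.7 -2 0 0 0.2; 3.4 9.4 -2 0 0 0.2; 5.3 14 -2 0 0 0.2; 7.2 18.6 -2 0 0 0.2; 8.3 21.4 -2 0 0 0.2; 9.5 24.2 -2 0 0 0.2; 10.6 27 -2 0 0 0.2; 11 28 -2 0 0 0.2; 11 28 -2 0 0 0.2"
}}

```text
t: 7.62
tool_pos: [0.4587, 0.3267, 0.2913]
tool_rot: [-0.593, -3.084, 0.002]
contact_force: [-0.5, -0.3, -6.0]
opening: 0.0087
```

```bash
python3 - <<'E'
from h import *
o=monitor.get_obs(); print(o['t'],o['tool_pos'],o['tool_rot'],o['contact_force'],o['wrist_torque'])
a=grab('wrist','w5'); cv2.imwrite('pics/c5.png',cv2.resize(a[140:330,150:480,::-1],(792,456),interpolation=cv2.INTER_CUBIC))
E
```

```text
7.625 [0.45867292 0.32672975 0.29132092] [-5.93181247e-01 -3.08420648e+00  2.02188050e-03] [-0.54543328 -0.30242267 -5.97052798] [-0.01199627  0.01788345  0.00065886]
```

View pics/c5.png

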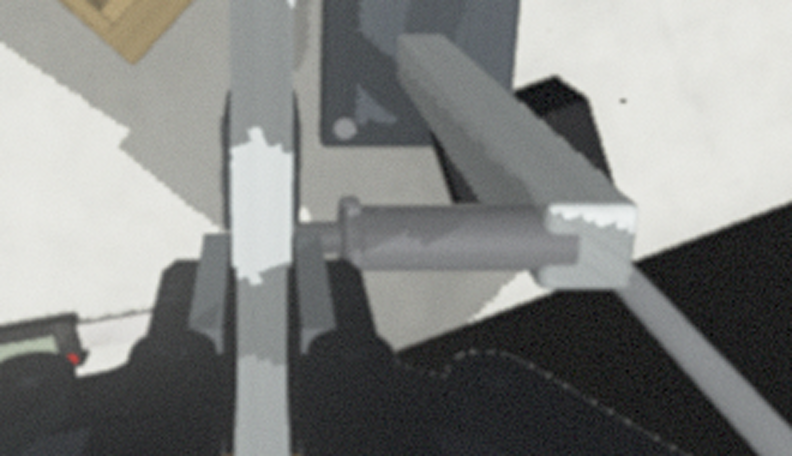

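{"op": "arm_command", "data": {
  "rows": "0.7 1.8 0 0 0 0; 1.5 3.7 0 0 0 0; 2.2 5.5 0 0 0 0; 2.6 6.5 0 0 0 0; 3 7.4 0 0 0 0; 3 7.4 0 0 0 0"
}}

```text
t: 8.43
tool_pos: [0.4617, 0.3341, 0.2913]
tool_rot: [-0.593, -3.084, 0.002]
contact_force: [-0.4, -0.1, -7.2]
opening: 0.0084
```

{"op": "arm_command", "data": {
  "rows": "0.2 0.5 0 0 0 0; 0.4 0.9 0 0 0 0; 0.6 1.4 0 0 0 0; 0.7 1.8 0 0 0 0; 0.7 1.8 0 0 0 0"
}}

```text
t: 9.05
tool_pos: [0.4624, 0.336, 0.2913]
tool_rot: [-0.593, -3.084, 0.002]
contact_force: [-1.0, 0.3, -6.9]
opening: 0.0083
```

{"op": "arm_command", "data": {
  "rows": "0.2 0.5 0 0 0 0; 0.4 0.9 0 0 0 0; 0.4 0.9 0 0 0 0"
}}

```text
t: 9.43
tool_pos: [0.4628, 0.3369, 0.2913]
tool_rot: [-0.593, -3.084, 0.002]
contact_force: [0.9, -0.0, -5.6]
opening: 0.0083
```

{"op": "arm_command", "data": {
  "rows": "0.2 0.5 0 0 0 0; 0.4 0.9 0 0 0 0; 0.4 0.9 0 0 0 0"
}}

```text
t: 9.8
tool_pos: [0.4632, 0.3378, 0.2913]
tool_rot: [-0.593, -3.084, 0.002]
contact_force: [-0.4, 0.1, -6.7]
opening: 0.0084
```

{"op": "arm_command", "data": {
  "rows": "0.2 0.5 0 0 0 0; 0.4 0.9 0 0 0 0; 0.4 0.9 0 0 0 0"
}}

```text
t: 10.18
tool_pos: [0.4634, 0.3381, 0.2912]
tool_rot: [-0.593, -3.083, 0.006]
contact_force: [-3.1, -4.0, -3.8]
opening: 0.0087
```

{"op": "arm_command", "data": {
  "rows": "0.2 0.5 0 0 0 0; 0.4 0.9 0 0 0 0; 0.4 0.9 0 0 0 0"
}}

```text
t: 10.55
tool_pos: [0.4635, 0.3384, 0.2912]
tool_rot: [-0.593, -3.083, 0.009]
contact_force: [-4.2, -5.0, -2.5]
opening: 0.0086
```

{"op": "arm_command", "data": {
  "rows": "-0.2 -0.5 0 0 0 0; -0.4 -1 0 0 0 0; -0.4 -1 -1 0 0 0; -0.4 -1 -2 0 0 0; -0.4 -1 -2.6 0 0 0; -0.4 -1 -2.6 0 0 0"
}}

```text
t: 11.3
tool_pos: [0.4631, 0.3374, 0.2886]
tool_rot: [-0.593, -3.083, 0.009]
contact_force: [0.6, 0.3, -6.1]
opening: 0.0084
```

{"op": "arm_command", "data": {
  "rows": "0 0 -0.3 0 0 0; 0 0 -0.6 0 0 0; 0 0 -0.6 0 0 0"
}}

```text
t: 11.68
tool_pos: [0.4631, 0.3374, 0.2879]
tool_rot: [-0.593, -3.082, 0.009]
contact_force: [-0.3, -0.2, -6.3]
opening: 0.0088
```

{"op": "arm_command", "data": {
  "rows": "0 0 -0.3 0 0 0; 0 0 -0.6 0 0 0; 0 0 -0.6 0 0 0"
}}

```text
t: 12.05
tool_pos: [0.4631, 0.3375, 0.2876]
tool_rot: [-0.593, -3.083, 0.009]
contact_force: [-0.5, -0.0, -5.7]
opening: 0.0081
```

{"op": "arm_command", "data": {
  "rows": "0 0 -0.3 0 0 0; 0 0 -0.5 0 0 0; 0 0 -0.5 0 0 0"
}}

```text
t: 12.42
tool_pos: [0.4632, 0.3375, 0.2875]
tool_rot: [-0.593, -3.083, 0.009]
contact_force: [-1.9, -0.5, -2.2]
opening: 0.0083
```

{"op": "arm_command", "data": {
  "rows": "0 0 -0.3 0 0 0; 0 0 -0.4 0 0 0; 0 0 -0.4 0 0 0"
}}

```text
t: 12.8
tool_pos: [0.4632, 0.3375, 0.2875]
tool_rot: [-0.593, -3.083, 0.009]
contact_force: [-2.0, -1.6, -0.6]
opening: 0.0085
```

{"op": "arm_command", "data": {
  "rows": "0 0 0 0 0 0; 0 0 0 0 0 0; 0 0 0 0 0 0; 0 0 0 0 0 0; 0 0 0 0 0 0; 0 0 0 0 0 0",
  "jaw": 0.45,
  "squeeze": 20
}}

```text
t: 13.55
tool_pos: [0.4632, 0.3375, 0.2874]
tool_rot: [-0.593, -3.083, 0.009]
contact_force: [-0.3, -0.6, 0.0]
opening: 0.0384
```

{"op": "arm_command", "data": {
  "rows": "0 0 3 0 0 0; 0 0 10 0 0 0; 0 0 22 0 0 0; 0 0 38 0 0 0; 0 0 55 0 0 0; 0 0 75 0 0 0; 0 0 95 0 0 0; 0 0 110 0 0 0; 0 0 110 0 0 0; 0 0 110 0 0 0"
}}

```text
t: 14.8
tool_pos: [0.463, 0.3374, 0.3966]
tool_rot: [-0.593, -3.082, 0.01]
contact_force: [0.6, 0.7, -0.5]
opening: 0.0382
```

```bash
python3 - <<'E'
from h import *
o=monitor.get_obs(); print(o['t'],o['tool_pos'],o['opening'],o['contact_force'])
a=grab('wrist','w6'); b=grab('scene','s6'); grab('top','t6')
c=np.hstack([a[:,:,::-1][:, 80:492],cv2.resize(b[100:290,190:370,::-1],(364,384),interpolation=cv2.INTER_CUBIC)]); cv2.imwrite('pics/c6.png',c)
E
```

```text
14.8 [0.46303144 0.33736615 0.39658802] 0.0382484895246615 [ 0.57777522  0.74114768 -0.48730449]
```

View pics/c6.png

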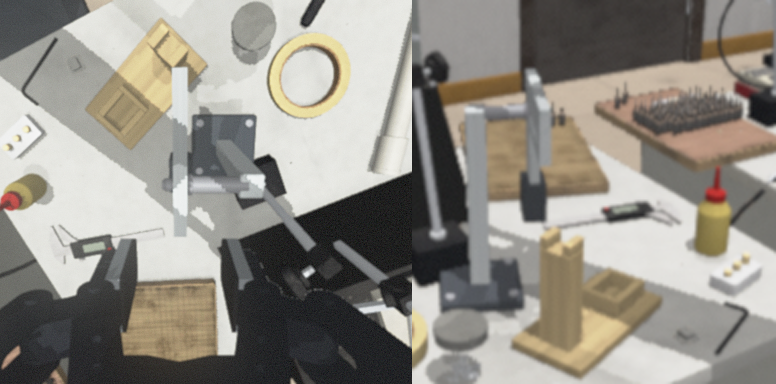

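{"op": "arm_command", "data": {
  "rows": "0 0 10 0 0 0; 0 0 10 0 0 0; 0 0 10 0 0 0; 0 0 10 0 0 0; 0 0 10 0 0 0; 0 0 10 0 0 0; 0 0 10 0 0 0; 0 0 10 0 0 0"
}}

```text
t: 15.95
tool_pos: [0.4629, 0.3373, 0.4061]
tool_rot: [-0.593, -3.081, 0.011]
contact_force: [0.0, -0.3, 0.2]
opening: 0.0382
```

```bash
python3 - <<'E'
from h import *
w=Cam('w6'); s=Cam('s6')
fe,le=w.onz(260,68,.2325),w.onz(260,235,.2325); pin=w.onz(260,185,.2)
print('len',np.linalg.norm(fe-le),'from leg end to pin',np.dot(pin-le,(fe-le))/np.linalg.norm(fe-le))
b=grab('scene','s7'); a=cv2.imread('pics/s6.png')[:,:,::-1]
d=np.abs(a.astype(int)-b)[125:230,235:270].max(2); print('change near plate',d.max(),(d>40).sum())
c=cv2.resize(b[115:240,200:290,::-1],(432,600),interpolation=cv2.INTER_CUBIC); cv2.imwrite('pics/c7.png',c)
# predicted top edge ends if level
for n,p in(('fe',fe),('le',le)): print(n,s.proj(p), s.proj(p-[0,0,.052]))
E
```

```text
len 0.11810289614188196 from leg end to pin 0.02982929406685076
change near plate 32 0
fe [254.81662802 154.71490162] [254.74757206 182.1021008 ]
le [247.68644347 133.85237073] [247.80541232 158.36315647]
```

View pics/c7.png

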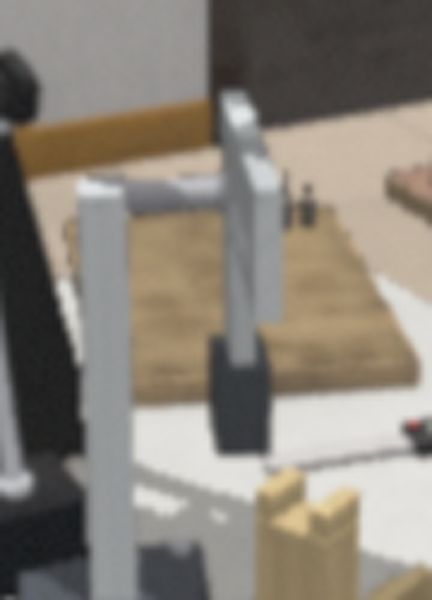

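```bash
python3 -c "
from h import *
print(workorder.finish_job()); print(monitor.get_obs()['t'])"
```

```text
the job is handed in; nothing more can be done
None
the job is handed in; nothing more can be done
```

The L-plate is hanging on the pin's neck by hole d (own y = -29 mm). I chose that hole because the plate's worked-out balance point is at y ≈ -28.9 mm. The job was handed in at about 16 s of the 54 s allowed.

- **Grasp and approach:** I gripped the bar above hole d, lifted the plate straight out of the rack and turned it 43° to face the pin. The hole passed over the head with no contact force that stood out from the noise.
- **Seating:** I pushed in 1 mm steps until the flange pushed back with about 6 N, then backed off about 1 mm and lowered the plate. Contact came about 3.7 mm down, which matches the neck; on the head it would have come after about 1.5 mm. The wrist load went to about zero before I let go.
- **Last checks:**
  - The wrist view put the pin 30 mm from the leg end (31 mm expected for hole d), with the plate between head and flange.
  - The scene view showed the plate unchanged between two pictures about 1 s apart.
  - Its free end was within about 4 px of where a level plate would be. The bottom edge agreed within 1 px; the top edge was harder to read.
  - The gripper was clear, about 0.12 m above its release height, and the other things in view looked unmoved; I judged that by eye, not by measurement.

No check failed. Early on, the top camera placed the plate about 4.5 mm from where the wrist camera did. I went with the wrist camera, and the grasp fitted it.

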